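# Weigh a find on the sprung hook scale

## Robot

A 6-joint arm with a two-finger parallel gripper is mounted at the origin on the work surface. World frame = base frame: x ahead of the robot, y to its left, z up, the work surface at z = 0. Lengths are in mm, angles in rad, forces in N, time in s.
With the tool pointing down it reaches from about 325 to 775 mm from the base axis. Payload 9.3 kg.
Tool frame: the origin (TCP) lies between the finger pads; the fingertips stand 25 mm ahead of it and the grasp point (between the pads) lies 6 mm ahead of it; z points along the fingers, y is the direction in which the jaws open and shut (so a half turn about z gives the same grasp; the last joint's range is limited). The gripper opens to 85 mm and grips with 20 to 120 N. Pads are 22 mm wide; open, the fingers measure 114 mm over their backs; the gripper's body (76 mm by 85 mm) begins 54 mm behind the grasp point. The pads swing forward as they close: fully open they stand 13 mm farther back than shut.
Start: joints at [-1.464, 0.259, 0.021, 1.334, 0, 1.418], TCP at [141.281, -531.542, 256.279] pointing down, gripper open.
Joint ranges: [-3.04, 3.04], [-0.91, 1.82], [-1.04, 1.36], [-1.92, 1.95], [-1.52, 1.45], [-3.14, 3.14]. Speed limits (rad/s): [2.22, 2.22, 2.79, 3.14, 3.14, 3.14].

## Interface

Orientations are given as a unit quaternion [x, y, z, w].
In Python, from plant import monitor, viewer, workorder gives the robot as it stands.
- The arm moves only by the shell command python3 -m creep 'ROWS' [OPENING] [FORCE]. ROWS is JSON, a list of rows, each an object with "xyz": the shift along the tool's x, y, z in m, a list of three; "dr": the turn, a rotation vector about the tool's x, y, z in degrees, a list of three. In form: [{"xyz": [x, y, z], "dr": [ax, ay, az]}, ...]. A call has 1 to 8 rows; each row is the pose to reach, as a shift and turn from the pose commanded when the call began, along the tool's axes at that moment; what a row does not reach only later rows make up. A row lasts 1/8 s, in which the tool goes at most 62.5 mm and 10.7 degrees, less where a joint would pass 70% of its speed; a pose out of reach is approached as far as the arm can. A call with a gripper value outside its range is refused whole. OPENING is the closure, from 0 (fully open) to 1 (shut), set as the call begins (- or left out, the last holds). The fingers move at their own pace and stop on an object; FORCE is the grip in N (left out, the last holds). Time passes only in rows, so rows that repeat a pose let the fingers close. It gives the time, the measured TCP pose, the force and the opening at its end, in the units of the state.
- monitor.state(): the state, without advancing time (a new reading comes with each control period).
- viewer.snapshot(name): name is "scene" or "side" or "wrist"; returns the picture (400x640x3 uint8, blue, green, red); there is no depth.
- viewer.calibration(name): a dict with "K" (3x3 intrinsics, pixels), "world_from_camera" (4x4, takes a point from camera to world coordinates). Camera axes: x right, y up, looking along -z (the intrinsics and any distortion apply to the point x, -y, -z); pixel columns grow to the right and rows downward; lengths in mm; the calibration is good to about 2 mm. A picture is of the moment at which its call begins: read the wrist's pose just before it. calibration takes no time and is no camera call; for the wrist camera it gives the pose at the moment of the call.
- workorder.close_job(): hands the job in, once; it reports no verdict.
The state is a dict: "t": time; "joints": joint angles; "joint_vel": joint speeds; "joint_efforts": joint torques, N m; "tool_pos": TCP position; "orientation": TCP orientation; "wrist_force": force on the tool from outside, world axes, zero at the start; "moment": the same for the moment, N m; "opening": finger opening in mm.
Only numpy, scipy, OpenCV 4.12 (cv2) and the standard library are available. Lean on these libraries where they do the work, as an engineer would, in place of code of your own. Each camera call takes 0.05 s, during which the arm holds its last target.

## Task

Weigh the little clay jar: pick up its carrier by the orange tab, hang it by its window on the hook of the spring scale, let go and leave it hanging untouched and still for two full seconds, then lift it off and stand it upright in the blue tray, without dropping it. Ease the weight onto the hook and off it slowly, letting go only when the scale itself bears it, so that the hook never jerks, snaps up or down or is pulled to the red mark; do not knock the scale or shift the other finds.

Things in the scene. Friction and masses are not known exactly. Their poses are not given: they have to be found in the camera images.
- carrier: Carrier, one rigid piece of 0.2 to 0.81 kg (differs every time), a small clay jar clamped in it; stands upright on the table. Origin: centre of its underside, z up; the same turned half round. Foot 60 x 60; jar 62 across between side wires (y +-40), up to 84 high; above it an upright frame, 8 thick along x, 60 wide along y, 158 high, with a window open along x; on top the orange tab. Centre of mass about 65 high.
- eye (a point): Top of the carrier's window, 139 above its underside: lies on the hook's seat when hung. The window is 44 wide along y and reaches from 84 high up to a roof shaped like a shallow upside-down V (139 in the middle, 133 at the sides).
- tab (a point): Middle of the orange grip tab, 180 above the carrier's underside; the tab is 30 along the carrier's x, 16 along its y (pinch it along y) and reaches from 158 to 201 high.
- scale: Spring scale, fixed to the table: grey foot 120 x 120, column 26 x 36, black cap, 294 high in all. Origin: on the table under the column; z up; the hook arm points along its -x. Its hook bears pushes of at most 20 N.
- hook_seat (a point): Top of the hook's seat, 86 in front (-x of the scale) of the column axis, 220 above the table when empty; sinks under load. The hook is an 8 thick round steel bar along the scale's x: the seat is a flat 20 long; behind it the bar rises 10 towards the column, in front it rises to the tip.
- hook_tip (a point): Top of the upturned hook tip, 112 in front of the column axis, 22 higher than the seat. Nothing but air in front of, below or above the hook.
- hook (a joint): Sinking of the sprung hook, m: 0 empty at its top stop, growing 3.3 mm per newton (300 N/m, 0.2 N preload, damping 3 N s/m); red mark at 0.034. It must never move faster than 0.06 m/s up or down: letting go while the gripper still bears, or presses with, about 0.5 N makes it jump.
- tray: Blue open tray, fixed, 140 x 140 outside, walls 5 thick and 26 high, floor 5 thick; the carrier is to be set down in it with less than 50 N. Origin: centre of its underside; z up.
- bowl: Bystander, loose (sizes in mm): green glazed bowl, rim diameter 120, 50 high. Origin: centre of its underside.
- check_weight: Bystander, loose (sizes in mm): brass knobbed check weight, diameter 48, 78 high. Origin: centre of its underside.
- jug: Bystander, loose (sizes in mm): brown clay jug with one ear, about 120 across, 175 high. Origin: centre of its underside.
- pot: Bystander, loose (sizes in mm): grey crusted pot, 90 across, 115 high. Origin: centre of its underside.
- brush: Bystander, loose (sizes in mm): cleaning brush lying flat, about 200 long. Origin: centre of its underside.
- dish: Bystander, loose (sizes in mm): white shallow dish, diameter 140, 30 high. Origin: centre of its underside.
There are look-alikes about, which are no part of the job. There is more than one size of the tray; the one meant has the size given above.

How it is judged (in metres and radians):
On the way, in this order (a step that is already met when the one before it is completed fails the run):
1. the carrier hangs by its window on the hook's seat, borne by the scale alone, touched by nothing else, still and upright, for two seconds (contact force between each of the fingers, the arm and carrier below 0.05 N and contact force between carrier and scale above 1.2 N and distance between eye and hook_seat below 0.012 m and linear speed of carrier below 0.02 m/s and velocity of joint hook between -0.01 and 0.01 m/s and value of joint hook above 0.003 m and angle between carrier's own z axis and vertical below 0.2 rad), for 1.8 s.
2. the carrier is taken off the hook, clear of it by 60 mm (distance between eye and hook_seat above 0.06 m and contact force between carrier and scale below 0.05 N), for 0.1 s.
At the end, for the whole second after the job is handed in: The carrier stands upright (within 0.08 rad) on the floor of the blue tray, its middle within 45 mm of the tray's middle along both tray axes, at rest and let go; the hook is empty and back at its top stop (within 2 mm) (contact force between each of the fingers, the arm and carrier below 0.05 N and x of carrier in the frame of tray between -0.045 and 0.045 m and y of carrier in the frame of tray between -0.045 and 0.045 m and z of carrier in the frame of tray between 0.002 and 0.009 m and angle between carrier's own z axis and vertical below 0.08 rad and linear speed of carrier below 0.02 m/s and value of joint hook below 0.002 m); the robot touches nothing.
It fails at once if the hook moves faster than 0.06 m/s (weight dropped on, let go too early or while pressing, or snatched off) (velocity of joint hook above 0.06 m/s or velocity of joint hook below -0.06 m/s).
It fails at once if the hook is pulled down to the red mark (34 mm) (value of joint hook above 0.034 m).
It fails at once if the scale is pushed with more than 20 N (contact force between any of carrier, the arm, the fingers and scale above 20 N).
It fails at once if the carrier is dropped or rammed into the tray (over 50 N) (contact force between carrier and tray above 50 N).
It fails at once if a bystander is shifted by more than 30 mm (distance of any of bowl, check_weight, jug, pot, brush, dish from where it was at the start of the episode above 0.03 m).
It also fails if it takes over 72 s, if anything falls off the work surface, if the arm or the gripper's body presses on something with over 40 N, if the wrist force passes 120 N, or if a joint passes its speed limit or range.

## Working session

There is one attempt and no reset: what is moved stays moved. The work goes in short steps, Python scripts to look and compute and a shell command to move; the robot and the scene stay as the last step left them, time stands still between calls to the robot, and variables do not carry over. Pictures are saved under pics/ and viewed, and the job is handed in when it is done.

```bash
ls; mkdir -p pics
python3 - <<'E'
from plant import monitor, viewer
import cv2,json
print(monitor.state())
for n in ("scene","side","wrist"):
    c=viewer.calibration(n); print(n,c)
    cv2.imwrite(f"pics/{n}0.png",viewer.snapshot(n))
E
```

```text
pics
{'t': 0.0, 'joints': array([-1.46361998e+00,  2.59194604e-01,  2.07455983e-02,  1.33370568e+00,
       -1.50035985e-06,  1.41818772e+00]), 'joint_vel': array([ 0.00122395,  0.00117544,  0.00037622, -0.00141231,  0.00054304,
        0.00124289]), 'joint_efforts': array([ 2.98163750e-04, -5.55637765e+01,  3.44527638e+01,  1.36040017e-02,
       -1.50089941e-04,  5.60277329e-06]), 'tool_pos': array([ 141.24275994, -531.28963175,  255.65847847]), 'orientation': array([ 9.91575598e-01,  1.29527492e-01,  1.46769972e-05, -6.79020441e-04]), 'wrist_force': array([-0.7338685 , -0.38314726, -0.27074767]), 'moment': array([ 0.0110186 , -0.00263077,  0.0451224 ]), 'opening': 85.32123038437692}
scene {'K': array([[390.06332115,   0.        , 323.15739716],
       [  0.        , 390.06332115, 197.9366901 ],
       [  0.        ,   0.        ,   1.        ]]), 'world_from_camera': array([[-4.27960866e-01, -6.27881246e-01,  6.50088178e-01,
         1.44481741e+03],
       [ 9.03766039e-01, -3.03279633e-01,  3.02040414e-01,
         4.18162059e+02],
       [ 7.51299302e-03,  7.16789094e-01,  6.97
[... 483 characters left out ...]
      [-2.20502295e-03,  7.54988274e-01,  6.55734583e-01,
         9.17745862e+02],
       [ 0.00000000e+00,  0.00000000e+00,  0.00000000e+00,
         1.00000000e+00]])}
wrist {'K': array([[291.94299084,   0.        , 316.71419379],
       [  0.        , 291.94299084, 195.7795501 ],
       [  0.        ,   0.        ,   1.        ]]), 'world_from_camera': array([[ 2.57753677e-01,  9.16998119e-01,  3.04429781e-01,
         2.19560766e+02],
       [-9.66210238e-01,  2.44920319e-01,  8.03231867e-02,
        -5.10728870e+02],
       [-9.04827904e-04, -3.14846768e-01,  9.49142083e-01,
         3.72630499e+02],
       [ 0.00000000e+00,  0.00000000e+00,  0.00000000e+00,
         1.00000000e+00]])}
```

View pics/scene0.png

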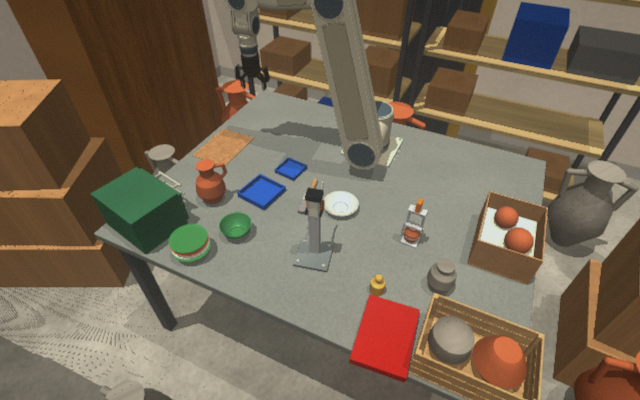

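View pics/side0.png

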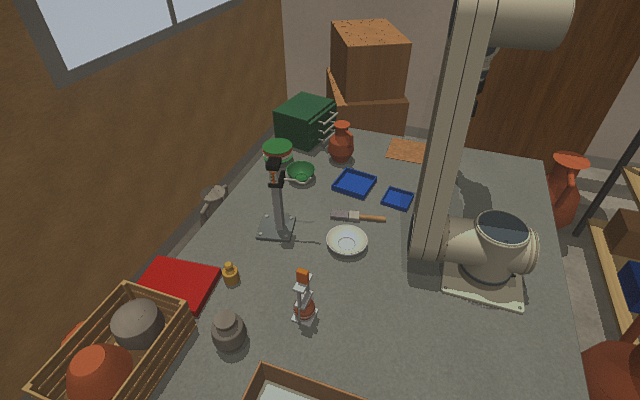

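View pics/wrist0.png

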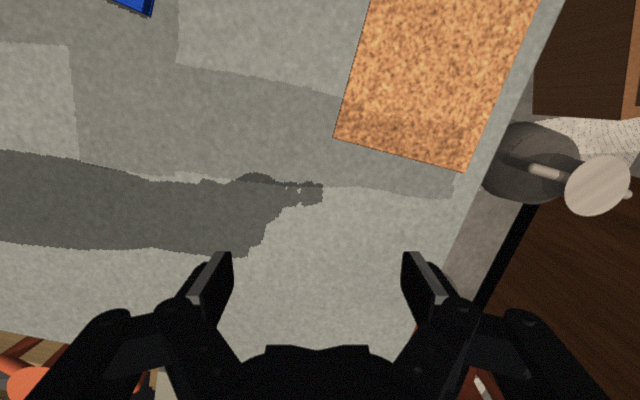

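The scene shows the carrier near (413,225), with its orange tab at (419,203). There are two blue trays, at (262,191) and (291,168), and the scale is at (315,225). In the side view these sit at (304,300), (354,183), (397,199) and (277,200). I'll enlarge each one.

Run:
```python
import cv2,numpy as np
def crop(src,x,y,w,h,s,out):
    im=cv2.imread(f"pics/{src}.png")[y:y+h,x:x+w]
    im=cv2.resize(im,None,fx=s,fy=s,interpolation=cv2.INTER_CUBIC)
    for i in range(0,w,10):
        cv2.putText(im,str(x+i),(i*s,8),0,.3,(0,255,255),1); cv2.line(im,(i*s,10),(i*s,14),(0,255,255),1)
    for j in range(0,h,10):
        cv2.putText(im,str(y+j),(0,j*s+4),0,.3,(0,255,255),1)
    cv2.imwrite(f"pics/{out}.png",im)
crop("scene0",380,190,70,60,10,"c1")
crop("scene0",230,150,130,130,4,"c2")
crop("side0",270,255,70,75,8,"c3")
crop("side0",240,145,180,110,4,"c4")
crop("scene0",230,150,90,65,8,"c5")
crop("side0",320,160,100,60,8,"c6")
```

```text
(no output)
```

View pics/c1.png

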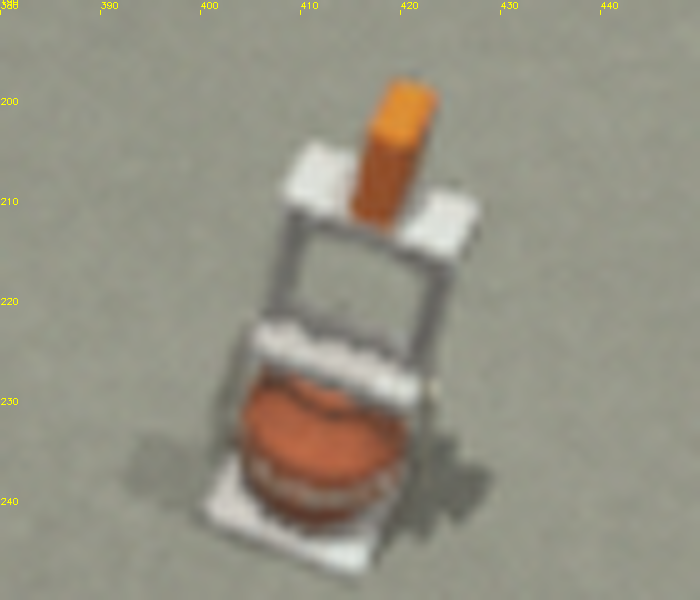

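View pics/c2.png

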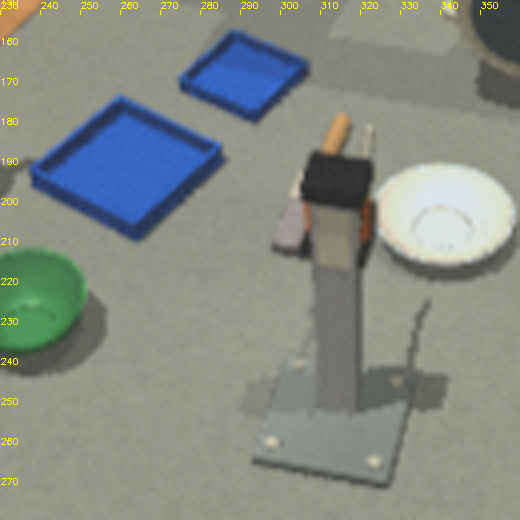

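View pics/c3.png

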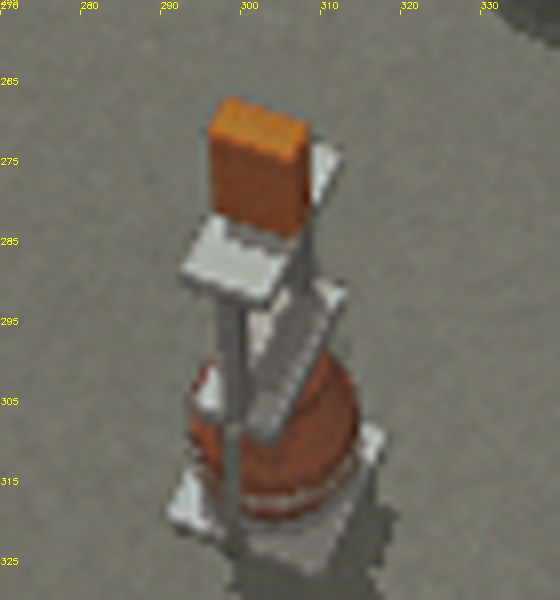

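View pics/c4.png

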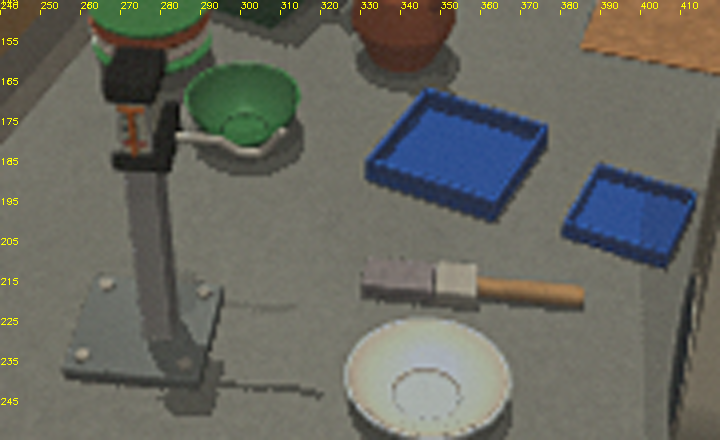

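View pics/c5.png

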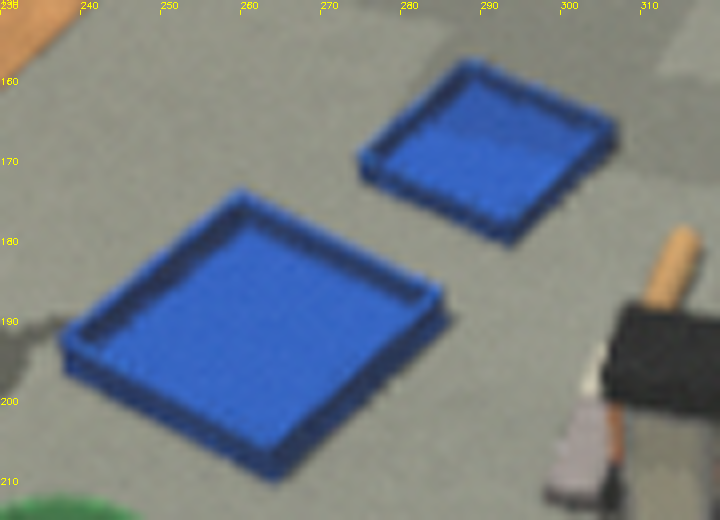

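View pics/c6.png

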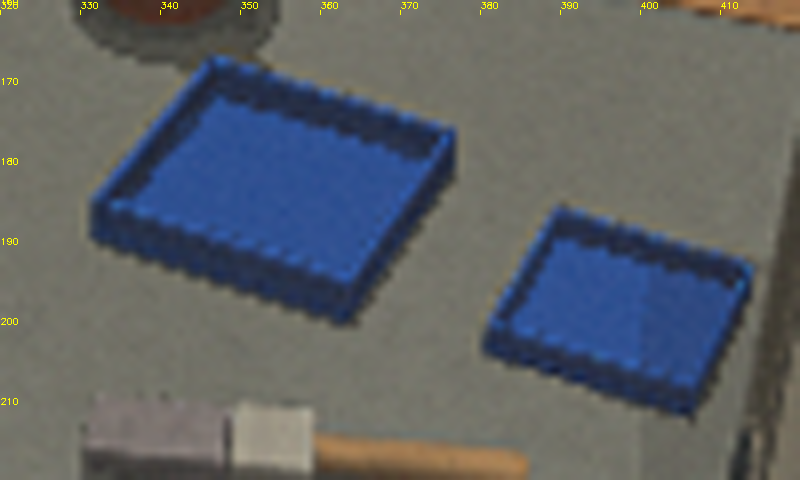

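The carrier is the only orange-tabbed piece: tab top at scene (420.5,200.5) and side (301,270.5). The tray at scene (262,191) is clearly the larger of the two, and I'll check that its side is 140 mm. In the side view the hook runs from (284,178) along the seat at about (303,182) to the tip at about (310,177). I'll zoom in on the hook and measure.

```bash
cat > h.py <<'E'
import cv2,numpy as np
from plant import monitor, viewer
def crop(src,x,y,w,h,s,out):
    im=cv2.imread(f"pics/{src}.png")[y:y+h,x:x+w]
    im=cv2.resize(im,None,fx=s,fy=s,interpolation=cv2.INTER_CUBIC)
    for i in range(0,w,10):
        cv2.putText(im,str(x+i),(i*s,8),0,.3,(0,255,255),1); cv2.line(im,(i*s,10),(i*s,14),(0,255,255),1)
    for j in range(0,h,10):
        cv2.putText(im,str(y+j),(0,j*s+4),0,.3,(0,255,255),1)
    cv2.imwrite(f"pics/{out}.png",im)
def ray(n,p,c=None):
    c=c or viewer.calibration(n); K=c["K"];T=c["world_from_camera"]
    d=np.linalg.inv(K)@[p[0],p[1],1]; d=T[:3,:3]@[d[0],-d[1],-d[2]]
    return T[:3,3],d
def plane(n,p,z,c=None):
    o,d=ray(n,p,c); return o+d*(z-o[2])/d[2]
def tri(ps):
    A=np.zeros((3,3));b=np.zeros(3);R=[ray(*p) for p in ps]
    for o,d in R:
        d=d/np.linalg.norm(d);M=np.eye(3)-np.outer(d,d);A+=M;b+=M@o
    x=np.linalg.solve(A,b)
    return x,[round(float(np.linalg.norm(np.cross(x-o,d/np.linalg.norm(d)))),1) for o,d in R]
def proj(n,X,c=None):
    c=c or viewer.calibration(n);T=c["world_from_camera"]
    p=T[:3,:3].T@(np.array(X,float)-T[:3,3]); q=c["K"]@[p[0],-p[1],-p[2]]; return q[:2]/q[2]
E
python3 - <<'E'
from h import *
np.set_printoptions(precision=1,suppress=True)
sc=[(259.5,173.5),(284,186),(263,207),(237.5,192)]
sd=[(363,195),(331,185),(346,167),(375.5,176)]
a=np.array([plane("scene",p,26) for p in sc]);b=np.array([plane("side",p,26) for p in sd])
for q in (a,b):print("tray",q[:,:2].tolist(),q.mean(0),np.linalg.norm(np.roll(q,-1,0)-q,axis=1))
print("tabtop",plane("scene",(420.5,200.5),201),plane("side",(301,270.7),201),tri([("scene",(420.5,200.5)),("side",(301,270.7))]))
# foot corners z~? and frame top ends
print("frame top",[plane("scene",p,158) for p in [(411,206.5),(424.5,212)]],[plane("side",p,158) for p in[(310,275),(297,287)]])
print("cap top", plane("scene",(314.5,192.5),294),plane("side",(273,161),294))
print("foot",[plane("scene",p,8) for p in[(293,265),(328,271)]],[plane("side",p,8) for p in[(255.5,238),(290,240)]])
print("seat",plane("side",(303,182.5),220),"tip",plane("side",(310.5,177),242))
crop("side0",255,150,70,60,10,"c7")
E
```

```text
tray [[419.6085569544598, -357.1094717034928], [442.9135661435773, -224.95979713214024], [583.5200047174061, -238.78169868102316], [555.6507355982473, -375.8378212438232]] [ 500.4 -299.2   26. ] [134.2 141.3 139.9 137.3]
tray [[440.17504076491815, -221.54561420659923], [575.3371523488402, -239.67546823972918], [553.6740596480247, -377.060729336746], [422.01747876820536, -356.295914261986]] [ 497.8 -298.6   26. ] [136.4 139.1 133.3 136. ]
tabtop [470.2 321.7 201. ] [473.1 321.5 201. ] (array([472.5, 322.3, 202.8]), [0.4, 0.4])
frame top [array([466.8, 295.6, 158. ]), array([472.3, 344. , 158. ])] [array([459.9, 295.7, 158. ]), array([477.6, 341.6, 158. ])]
cap top [676.4  32.  294. ] [676.2  31.2 294. ]
foot [array([763.2, -10. ,   8. ]), array([733.7, 108.7,   8. ])] [array([735.7, 103.6,   8. ]), array([620.1,  72.9,   8. ])]
seat [589.   11.8 220. ] tip [566.2   4.5 242. ]
```

View pics/c7.png

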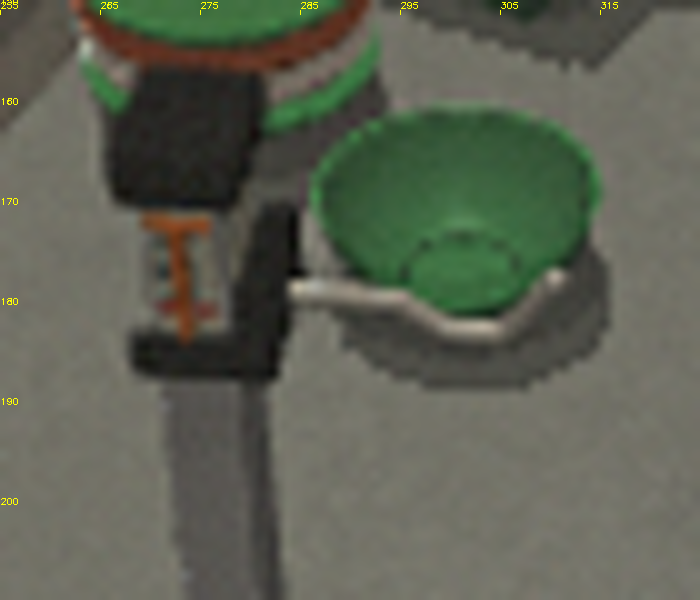

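The tray checks out: outer sides are about 138 mm, centred at about (499,-299). The smaller tray is rejected. The scale axis is at (676,31.5) with yaw about 14.2°, which puts the seat at about (592.6,10.4), and the measured seat and tip radii (89 and 113) agree with the given 86 and 112. The tab is at about (472,322), where the height check gives 202.8 against 201. Next I'll move to above the carrier, with the tool x axis pointing back toward the robot.

```bash
cat >> h.py <<'E'
from scipy.spatial.transform import Rotation as R
def st():
    s=monitor.state(); r=R.from_quat(s["orientation"]); m=r.as_matrix()
    return s,r,m
def to(xyz,yaw):
    """shift (m) and rotvec(deg) in tool axes to reach TCP xyz with tool-down yaw of tool x"""
    s,r,m=st(); d=m.T@(np.array(xyz)-s["tool_pos"])/1000
    y=np.radians(yaw); t=np.array([[np.cos(y),np.sin(y),0],[np.sin(y),-np.cos(y),0],[0,0,-1]])
    dr=(r.inv()*R.from_matrix(t)).as_rotvec(degrees=True)
    print("shift",np.round(d,4),"dr",np.round(dr,2))
def rep():
    s,r,m=st(); print("t",round(s["t"],3),"pos",np.round(s["tool_pos"],1),"yaw",round(np.degrees(np.arctan2(m[1,0],m[0,0])),2),"zax",np.round(m[:,2],4),"F",np.round(s["wrist_force"],2),"open",round(s["opening"],1),"j",np.round(s["joints"],2))
E
python3 -c "
from h import *
to((380,-330,330),60)"
```

```text
shift [ 0.2825 -0.1334 -0.074 ] dr [-5.000e-02 -3.000e-02 -4.512e+01]
```

```bash
python3 -m creep '[{"xyz":[0.047,-0.022,-0.015],"dr":[0,0,-8]},{"xyz":[0.094,-0.044,-0.03],"dr":[0,0,-16]},{"xyz":[0.141,-0.066,-0.045],"dr":[0,0,-24]},{"xyz":[0.188,-0.089,-0.06],"dr":[0,0,-32]},{"xyz":[0.235,-0.111,-0.074],"dr":[0,0,-40]},{"xyz":[0.2825,-0.133,-0.074],"dr":[0,0,-45]}]' 0
python3 -c "
from h import *
rep();to((430,0,330),110)"
```

```text
t: 0.9
tool_pos: [381.4, -329.4, 331.2]
orientation: [0.866, 0.501, 0.0, 0.001]
wrist_force: [0.6, -0.3, -0.5]
opening: 85.4
t 0.9 pos [ 381.4 -329.4  331.2] yaw 60.08 zax [ 0.0011 -0.0013 -1.    ] F [ 0.6  -0.33 -0.48] open 85.4 j [-0.88  0.17  0.09  1.49 -0.    1.21]
shift [ 0.3097 -0.1222  0.0008] dr [  0.07   0.07 -49.92]
```

```bash
python3 -m creep '[{"xyz":[0.045,-0.018,0],"dr":[0,0,-7]},{"xyz":[0.09,-0.036,0],"dr":[0,0,-14]},{"xyz":[0.135,-0.054,0],"dr":[0,0,-22]},{"xyz":[0.18,-0.072,0],"dr":[0,0,-30]},{"xyz":[0.225,-0.09,0],"dr":[0,0,-38]},{"xyz":[0.27,-0.107,0],"dr":[0,0,-45]},{"xyz":[0.31,-0.122,0],"dr":[0,0,-50]}]' 0
python3 -c "
from h import *
rep();to((472,322,330),166)"
```

```text
t: 1.78
tool_pos: [430.0, 0.6, 330.3]
orientation: [0.573, 0.82, 0.0, 0.0]
wrist_force: [1.0, 0.6, -1.0]
opening: 85.2
t 1.775 pos [430.    0.6 330.3] yaw 110.1 zax [ 1.e-04 -0.e+00 -1.e+00] F [ 0.99  0.58 -0.97] open 85.2 j [-0.19  0.04 -0.06  1.47  0.    1.03]
shift [0.2874 0.1499 0.0003] dr [ 0.00e+00  1.00e-02 -5.59e+01]
```

```bash
python3 -m creep '[{"xyz":[0.041,0.021,0],"dr":[0,0,-8]},{"xyz":[0.082,0.043,0],"dr":[0,0,-16]},{"xyz":[0.123,0.064,0],"dr":[0,0,-24]},{"xyz":[0.164,0.086,0],"dr":[0,0,-32]},{"xyz":[0.205,0.107,0],"dr":[0,0,-40]},{"xyz":[0.246,0.128,0],"dr":[0,0,-48]},{"xyz":[0.287,0.15,0],"dr":[0,0,-56]},{"xyz":[0.287,0.15,0],"dr":[0,0,-56]}]' 0
python3 -c "
from h import *
rep()
import pickle
c=viewer.calibration('wrist');pickle.dump(c,open('w1.pkl','wb'))
cv2.imwrite('pics/w1.png',viewer.snapshot('wrist'))"
```

```text
t: 2.78
tool_pos: [473.5, 322.4, 329.0]
orientation: [0.121, 0.993, -0.0, -0.001]
wrist_force: [-0.8, -0.1, -0.7]
opening: 85.6
t 2.775 pos [473.5 322.4 329. ] yaw 166.15 zax [-1.7e-03 -4.0e-04 -1.0e+00] F [-0.81 -0.15 -0.71] open 85.6 j [0.45 0.29 0.25 1.53 0.   0.69]
```

View pics/w1.png

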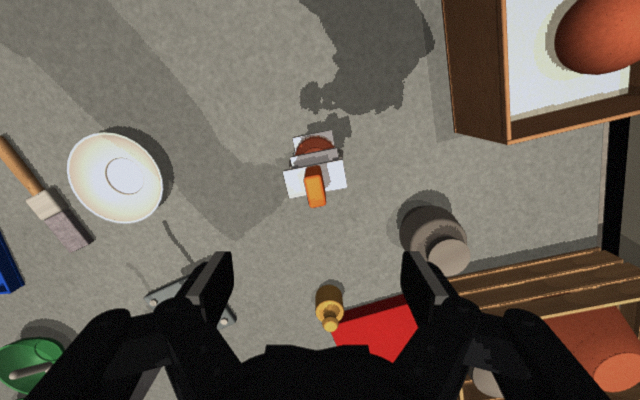

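```bash
python3 -c "
from h import *
crop('w1',270,120,90,95,7,'w1c')"
```

```text
(no output)
```

View pics/w1c.png

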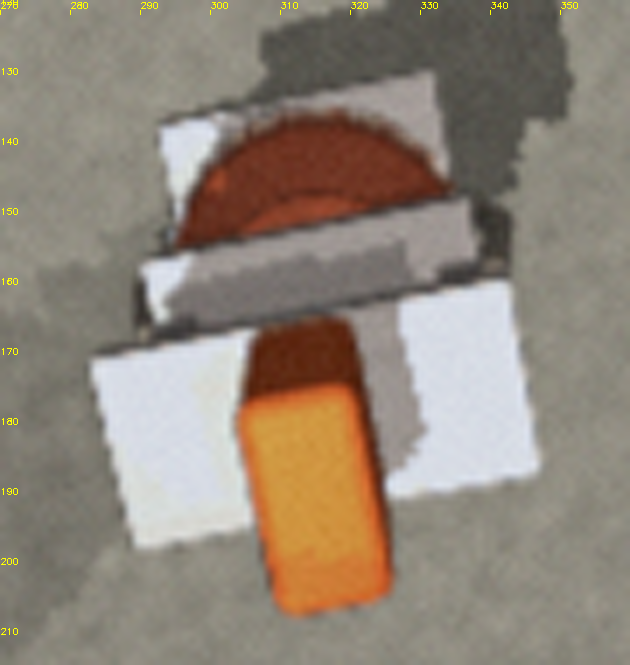

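```bash
python3 -c "
from h import *
import pickle
np.set_printoptions(precision=1,suppress=True)
c=pickle.load(open('w1.pkl','rb'))
for z,P in((201,[(303,177),(320,174.5),(326,205),(309.5,208)]),(158,[(283,170.5),(342.5,159.5),(347,187),(289,198.5)]),(158,[(305,167),(319,165)]),(84,[(289.5,157),(336,148.5)]),(4,[(292,138),(331,130)])):
    q=np.array([plane('wrist',p,z,c) for p in P]);d=np.roll(q,-1,0)-q
    print(z,q[:,:2].tolist(),q.mean(0),np.linalg.norm(d,axis=1),np.degrees(np.arctan2(d[:,1],d[:,0])))
"
```

```text
201 [[454.2506021018144, 314.77764320389343], [455.590012148896, 329.58032512768165], [484.05228888697116, 328.2065030998863], [483.31951620844063, 313.2036130509943]] [469.3 321.4 201. ] [14.9 28.5 15.  29.1] [ 84.8  -2.8 -92.8 176.9]
158 [[453.1676513956873, 292.1361292684627], [456.48918673876904, 352.8489308418812], [485.5329156165048, 351.2902749862259], [483.3796972932902, 290.0487783935852]] [469.6 321.6 158. ] [60.8 29.1 61.3 30.3] [ 86.9  -3.1 -92.  176. ]
158 [[454.96796890006016, 314.6129749251698], [456.33162709102766, 328.769842640471]] [455.6 321.7 158. ] [14.2 14.2] [ 84.5 -95.5]
84 [[453.22672594938103, 292.0029108049496], [456.70639526888635, 350.7947689175203]] [455.  321.4  84. ] [58.9 58.9] [ 86.6 -93.4]
4 [[439.1744682436548, 292.28357515117386], [441.64220465336854, 351.5781991407124]] [440.4 321.9   4. ] [59.3 59.3] [ 87.6 -92.4]
```

The carrier is consistent at all heights: centre (469.5,321.5), yaw -3°, tab 29x15, foot edge as expected. I'll grip slightly above the tab's middle (TCP z about 192) so the fingertips clear the top plate at 158.

```bash
python3 -c "
from h import *
to((469.5,321.5,192),177)"
```

```text
shift [ 0.0037 -0.0003  0.1373] dr [ -0.06  -0.08 -11.01]
```

```bash
python3 -m creep '[{"xyz":[0.003,0,0.02],"dr":[0,0,-5]},{"xyz":[0.0035,0,0.06],"dr":[0,0,-11]},{"xyz":[0.0035,0,0.1],"dr":[0,0,-11]},{"xyz":[0.0035,0,0.125],"dr":[0,0,-11]},{"xyz":[0.0035,0,0.137],"dr":[0,0,-11]},{"xyz":[0.0035,0,0.137],"dr":[0,0,-11]}]' 0
python3 - <<'E'
from h import *
rep()
F=[]
for i in range(5):
    im=viewer.snapshot('wrist');F.append(monitor.state()["wrist_force"])
cv2.imwrite('pics/w2.png',im)
print(np.mean(F,0),np.std(F,0));rep()
E
```

```text
t: 3.58
tool_pos: [470.2, 320.1, 193.3]
orientation: [0.028, 1.0, -0.0, -0.0]
wrist_force: [0.6, -0.0, -0.2]
opening: 85.6
t 3.575 pos [470.2 320.1 193.3] yaw 176.82 zax [-6.e-04 -4.e-04 -1.e+00] F [ 0.61 -0.04 -0.25] open 85.6 j [ 0.45  0.32 -0.06  1.2  -0.    0.51]
[0.39163235 0.23858003 0.26140818] [0.43654465 0.26979189 0.17067485]
t 3.825 pos [470.6 320.8 194.3] yaw 176.88 zax [ 1.5e-03  7.0e-04 -1.0e+00] F [0.28 0.34 0.31] open 85.4 j [ 0.45  0.31 -0.06  1.2  -0.    0.51]
```

View pics/w2.png

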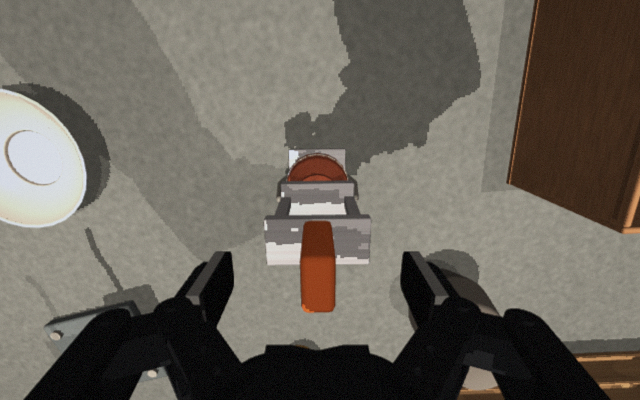

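The tab is at (318,265), centred between the jaws (220 and 413), and square to them. I'll close.

```bash
python3 -m creep '[{"xyz":[0,0,0],"dr":[0,0,0]},{"xyz":[0,0,0],"dr":[0,0,0]},{"xyz":[0,0,0],"dr":[0,0,0]},{"xyz":[0,0,0],"dr":[0,0,0]},{"xyz":[0,0,0],"dr":[0,0,0]},{"xyz":[0,0,0],"dr":[0,0,0]},{"xyz":[0,0,0],"dr":[0,0,0]}]' 1 40
python3 - <<'E'
from h import *
rep()
F=[]
for i in range(3):
    im=viewer.snapshot('wrist');F.append(monitor.state()["wrist_force"])
cv2.imwrite('pics/w3.png',im)
print(np.mean(F,0),np.std(F,0))
E
```

```text
t: 4.7
tool_pos: [470.3, 320.8, 193.3]
orientation: [0.027, 1.0, 0.0, 0.0]
wrist_force: [0.2, 0.8, 1.0]
opening: 15.6
t 4.7 pos [470.3 320.8 193.3] yaw 176.89 zax [ 2.e-04  2.e-04 -1.e+00] F [0.19 0.78 0.95] open 15.6 j [ 0.45  0.32 -0.06  1.2   0.    0.51]
[0.51835223 1.23827436 0.86306992] [0.35073244 0.24667327 0.30205583]
```

View pics/w3.png

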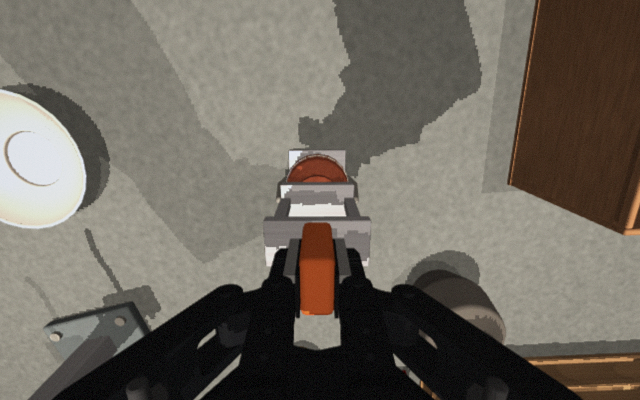

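```bash
python3 -m creep '[{"xyz":[0,0,-0.004],"dr":[0,0,0]},{"xyz":[0,0,-0.015],"dr":[0,0,0]},{"xyz":[0,0,-0.04],"dr":[0,0,0]},{"xyz":[0,0,-0.07],"dr":[0,0,0]},{"xyz":[0,0,-0.1],"dr":[0,0,0]},{"xyz":[0,0,-0.115],"dr":[0,0,0]},{"xyz":[0,0,-0.115],"dr":[0,0,0]},{"xyz":[0,0,-0.115],"dr":[0,0,0]}]'
python3 - <<'E'
from h import *
rep()
F=[]
for i in range(6):
    im=viewer.snapshot('side');F.append(monitor.state()["wrist_force"])
cv2.imwrite('pics/s1.png',im)
print(np.mean(F,0),np.std(F,0));to((490,-15,309),194.2)
crop('s1',240,180,120,130,6,'s1c')
E
```

```text
t: 5.85
tool_pos: [469.9, 320.6, 307.1]
orientation: [0.027, 1.0, -0.0, -0.001]
wrist_force: [-0.3, 0.5, -3.7]
opening: 15.2
t 5.85 pos [469.9 320.6 307.1] yaw 176.88 zax [-1.6e-03 -8.0e-04 -1.0e+00] F [-0.34  0.46 -3.74] open 15.2 j [ 0.45  0.28  0.19  1.47 -0.    0.51]
[ 0.0651679  -0.01146465 -3.80904728] [0.16379931 0.38130706 0.40808863]
shift [-0.0381 -0.3341 -0.0011] dr [ -0.02  -0.05 -17.31]
```

View pics/s1c.png

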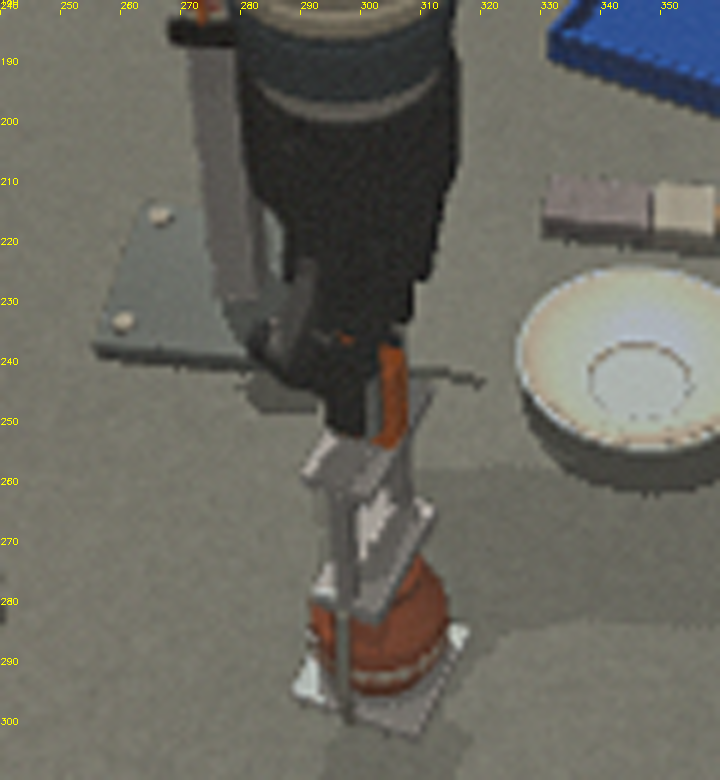

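Lifted, with the carrier upright and a weight of about 4 N, so I expect about 12.5 mm of sink. Moving to in front of the hook tip.

```bash
python3 -m creep '[{"xyz":[-0.004,-0.02,0],"dr":[0,0,-1]},{"xyz":[-0.01,-0.07,0],"dr":[0,0,-4]},{"xyz":[-0.016,-0.13,0],"dr":[0,0,-7]},{"xyz":[-0.022,-0.19,0],"dr":[0,0,-10]},{"xyz":[-0.03,-0.25,0],"dr":[0,0,-13]},{"xyz":[-0.035,-0.3,0],"dr":[0,0,-16]},{"xyz":[-0.038,-0.328,-0.001],"dr":[0,0,-17.3]},{"xyz":[-0.038,-0.334,-0.001],"dr":[0,0,-17.3]}]'
python3 - <<'E'
from h import *
F=[];P=[]
for i in range(8):
    im=viewer.snapshot('side' if i%2 else 'wrist');s=monitor.state();F.append(s["wrist_force"]);P.append(s["tool_pos"])
    cv2.imwrite('pics/s2.png' if i%2 else 'pics/w4.png',im)
rep()
print(np.mean(F,0),np.std(F,0),np.mean(P,0),np.std(P,0))
crop('s2',240,130,130,110,6,'s2c')
E
```

```text
t: 7.15
tool_pos: [490.0, -16.6, 309.2]
orientation: [-0.122, 0.993, -0.0, -0.0]
wrist_force: [-0.5, -0.2, -3.6]
opening: 15.9
t 7.55 pos [490.  -14.  309.3] yaw -165.74 zax [ 1.e-04  0.e+00 -1.e+00] F [-0.82  0.65 -3.48] open 15.3 j [-0.2   0.14  0.01  1.43  0.   -0.45]
[ 0.2387208   0.27988084 -3.8445799 ] [0.53825593 0.3433935  0.37148903] [489.90194582 -14.4874234  309.24645688] [0.03064742 0.7377538  0.06237032]
```

View pics/s2c.png

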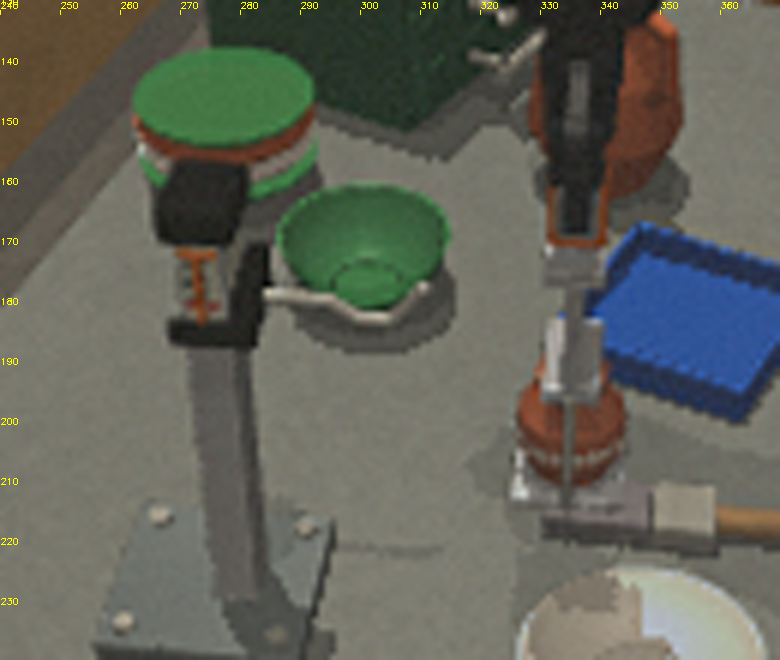

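View pics/w4.png

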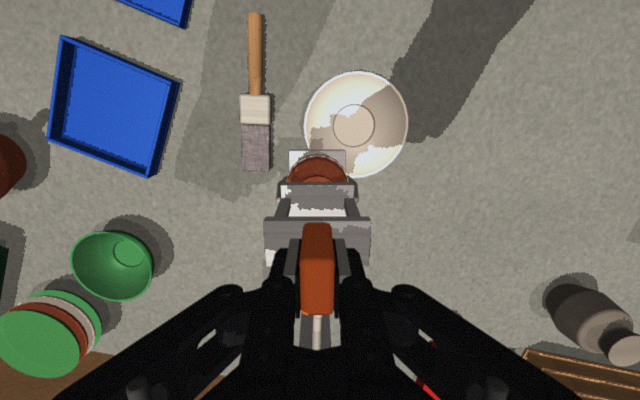

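Run:
```python
from h import *
crop('w4',265,270,110,90,7,'w4c')
u=np.array([.9694,.2453,0]);v=np.array([-.2453,.9694,0]);O=np.array([676,31.5,0])
for p,z in [((316.5,318),242),((317,345),228)]:
    q=plane('wrist',p,z); print(q,(q-O)@u,(q-O)@v)
for d,z in((-112,242),(-86,220)):
    print(proj('wrist',O+u*d+[0,0,z]),proj('side',O+u*d+[0,0,z]))
s=monitor.state();print((s["tool_pos"]-O)@u,(s["tool_pos"]-O)@v)
```

```text
[567.06356508   5.43089671 242.        ] -111.99773105187734 1.4507187542186644
[606.19561171  15.83453376 228.        ] -71.51111287945258 1.9369134719637957
[314.61716456 318.00519963] [310.18489812 176.84156657]
[314.80437795 324.50668731] [302.08689707 182.00441142]
-191.51917154965662 1.4797368333471121
```

View pics/w4c.png

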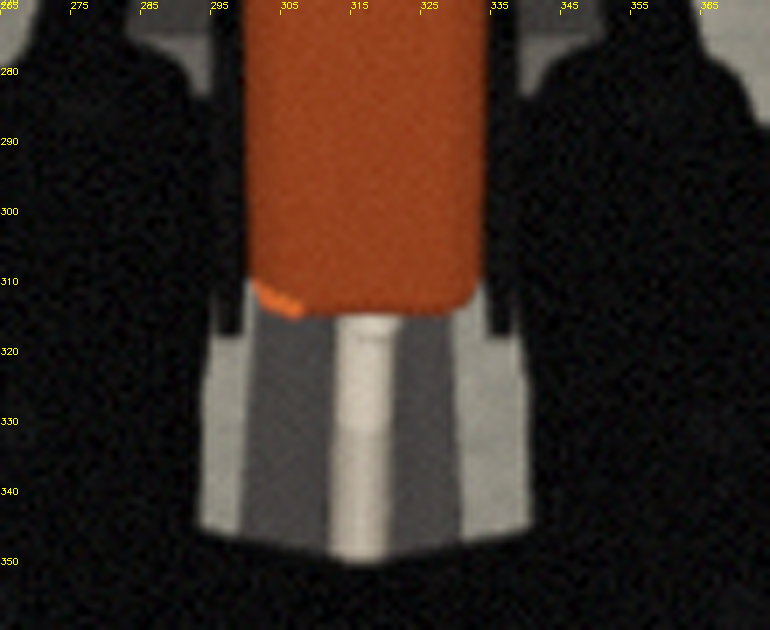

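The wrist view shows the hook bar at column 316.5, exactly in line with the tab (300–333, centre 316.5) and parallel to the tool x axis. The tip's measured reach of 112.0 matches the data sheet. The eye is at about z 255, 12 mm above the tip. I'll advance 105 mm along tool -x.

```bash
python3 -m creep '[{"xyz":[-0.008,0,0],"dr":[0,0,0]},{"xyz":[-0.026,0,0],"dr":[0,0,0]},{"xyz":[-0.046,0,0],"dr":[0,0,0]},{"xyz":[-0.066,0,0],"dr":[0,0,0]},{"xyz":[-0.085,0,0],"dr":[0,0,0]},{"xyz":[-0.098,0,0],"dr":[0,0,0]},{"xyz":[-0.1055,0,0],"dr":[0,0,0]},{"xyz":[-0.1055,0,0],"dr":[0,0,0]}]'
cat >> h.py <<'E'
def look(tag,n=4,cams=('side','wrist')):
    F=[];P=[]
    for i in range(n):
        k=cams[i%len(cams)];im=viewer.snapshot(k);s=monitor.state();F.append(s["wrist_force"]);P.append(s["tool_pos"])
        cv2.imwrite(f'pics/{tag}_{k}.png',im)
    u=np.array([.9694,.2453,0]);v=np.array([-.2453,.9694,0]);O=np.array([676,31.5,0]);p=np.mean(P,0)-O
    rep();print("F",np.mean(F,0).round(2),"sem",(np.std(F,0)/np.sqrt(n)).round(2),"pos",np.mean(P,0).round(1),"std",np.std(P,0).round(2),"along",round(p@u,1),"lat",round(p@v,1))
E
python3 - <<'E'
from h import *
look('h1',6)
crop('h1_side',240,120,110,110,6,'h1c')
crop('h1_wrist',255,180,130,100,6,'h1w')
E
```

```text
t: 8.55
tool_pos: [592.5, 11.1, 309.0]
orientation: [-0.124, 0.992, 0.0, -0.0]
wrist_force: [-0.3, -0.1, -4.5]
opening: 15.6
t 8.85 pos [591.9  10.9 309.6] yaw -165.83 zax [ 4.e-04 -1.e-04 -1.e+00] F [ 0.75  0.4  -3.25] open 15.3 j [-0.12  0.32  0.25  1.5  -0.   -0.37]
F [ 0.08 -0.12 -3.86] sem [0.18 0.25 0.18] pos [591.9  10.9 309.5] std [0.09 0.05 0.15] along -86.6 lat 0.7
```

View pics/h1c.png

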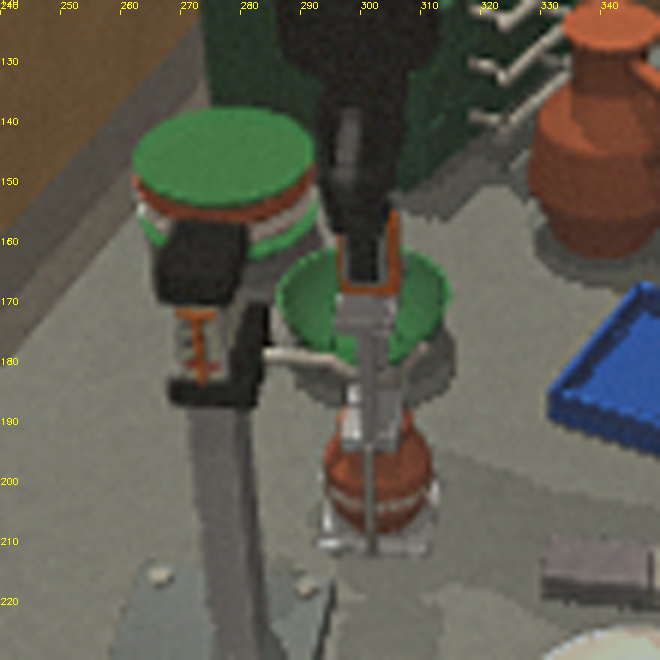

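View pics/h1w.png

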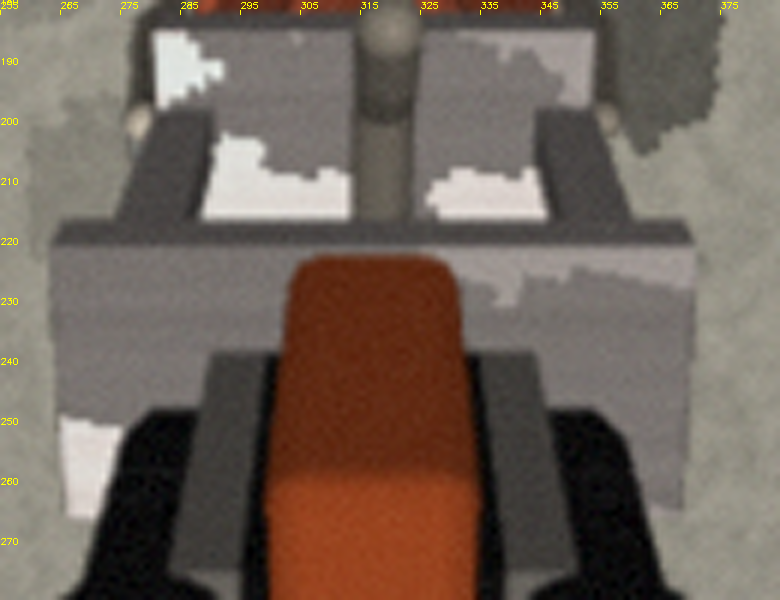

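The hook is through the window, with the bar at column 318.7 against a window centre of about 316.5, so I'll nudge +1 mm in tool y. Lowering to just above contact.

```bash
python3 -m creep '[{"xyz":[-0.0005,0.001,0.004],"dr":[0,0,0]},{"xyz":[-0.0005,0.001,0.01],"dr":[0,0,0]},{"xyz":[-0.0005,0.001,0.016],"dr":[0,0,0]},{"xyz":[-0.0005,0.001,0.022],"dr":[0,0,0]},{"xyz":[-0.0005,0.001,0.026],"dr":[0,0,0]},{"xyz":[-0.0005,0.001,0.028],"dr":[0,0,0]},{"xyz":[-0.0005,0.001,0.028],"dr":[0,0,0]}]'
python3 - <<'E'
from h import *
look('h2',6)
crop('h2_side',255,150,70,70,9,'h2c')
crop('h2_wrist',255,180,130,100,6,'h2w')
E
```

```text
t: 9.72
tool_pos: [592.5, 12.1, 281.2]
orientation: [-0.123, 0.992, -0.0, -0.0]
wrist_force: [0.3, 0.2, -3.2]
opening: 15.4
t 10.025 pos [592.6  12.1 281.4] yaw -165.82 zax [ 3.e-04 -0.e+00 -1.e+00] F [-0.76  0.51 -2.96] open 15.4 j [-0.12  0.33  0.18  1.43  0.   -0.37]
F [-0.2   0.5  -3.52] sem [0.19 0.14 0.19] pos [592.6  12.1 281.5] std [0.02 0.01 0.05] along -85.7 lat 1.6
```

View pics/h2c.png

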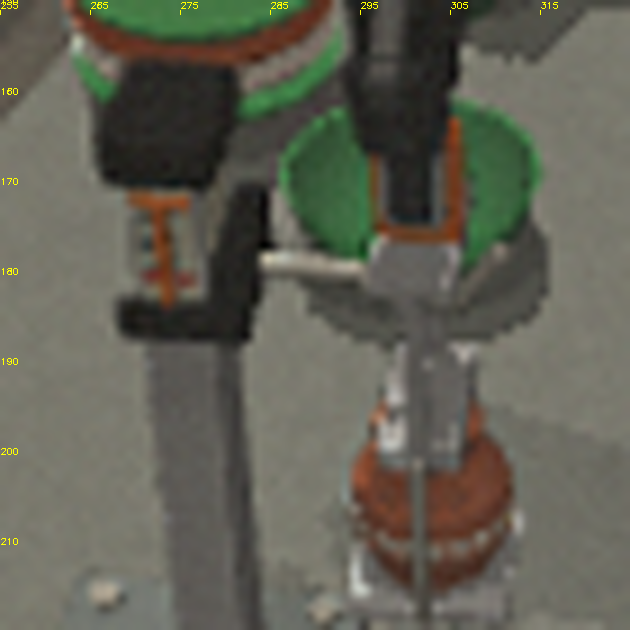

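View pics/h2w.png

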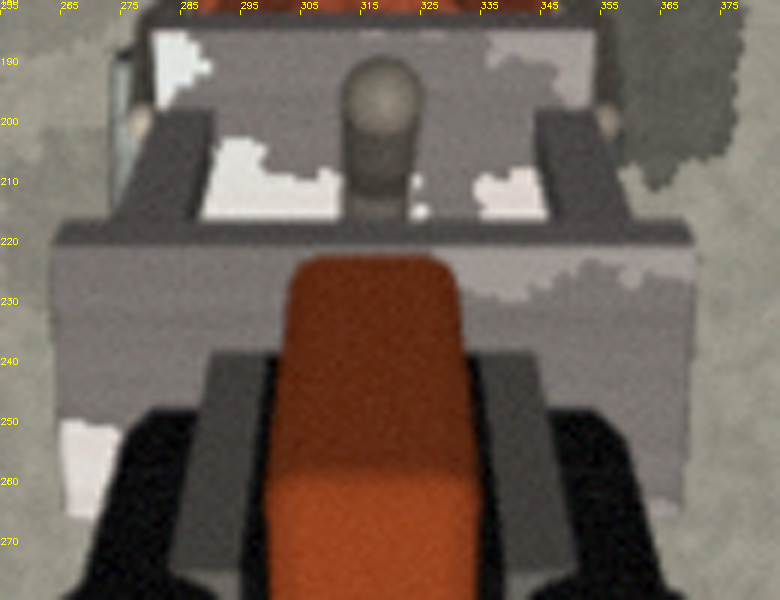

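Lateral alignment is now within 0.5 mm. I'll ease down at 2 mm per row.

```bash
python3 -m creep '[{"xyz":[0,0,0.002],"dr":[0,0,0]},{"xyz":[0,0,0.004],"dr":[0,0,0]},{"xyz":[0,0,0.006],"dr":[0,0,0]},{"xyz":[0,0,0.0075],"dr":[0,0,0]},{"xyz":[0,0,0.009],"dr":[0,0,0]},{"xyz":[0,0,0.01],"dr":[0,0,0]}]'
python3 - <<'E'
from h import *
look('h3',10)
E
python3 -m creep '[{"xyz":[0,0,0.001],"dr":[0,0,0]},{"xyz":[0,0,0.002],"dr":[0,0,0]},{"xyz":[0,0,0.003],"dr":[0,0,0]},{"xyz":[0,0,0.004],"dr":[0,0,0]},{"xyz":[0,0,0.004],"dr":[0,0,0]}]'
python3 - <<'E'
from h import *
look('h4',10)
crop('h4_side',255,150,70,70,9,'h4c')
E
```

```text
t: 10.78
tool_pos: [592.5, 12.1, 271.2]
orientation: [-0.123, 0.992, -0.0, 0.0]
wrist_force: [0.2, 1.0, -1.9]
opening: 15.4
t 11.275 pos [592.5  12.1 271.3] yaw -165.81 zax [ 0. -0. -1.] F [-0.72 -0.4  -2.39] open 15.6 j [-0.12  0.33  0.16  1.4  -0.   -0.37]
F [-0.65  0.06 -2.59] sem [0.13 0.11 0.13] pos [592.5  12.1 271.3] std [0.02 0.01 0.06] along -85.7 lat 1.6
t: 11.9
tool_pos: [592.5, 12.1, 267.2]
orientation: [-0.123, 0.992, -0.0, 0.0]
wrist_force: [-0.6, -0.8, -1.4]
opening: 15.8
t 12.4 pos [592.5  12.1 267.3] yaw -165.81 zax [ 0.  0. -1.] F [-1.45 -0.04 -0.7 ] open 15.2 j [-0.12  0.33  0.15  1.39  0.   -0.37]
F [-0.84 -0.05 -1.43] sem [0.16 0.09 0.13] pos [592.5  12.1 267.3] std [0.01 0.01 0.02] along -85.7 lat 1.6
```

View pics/h4c.png

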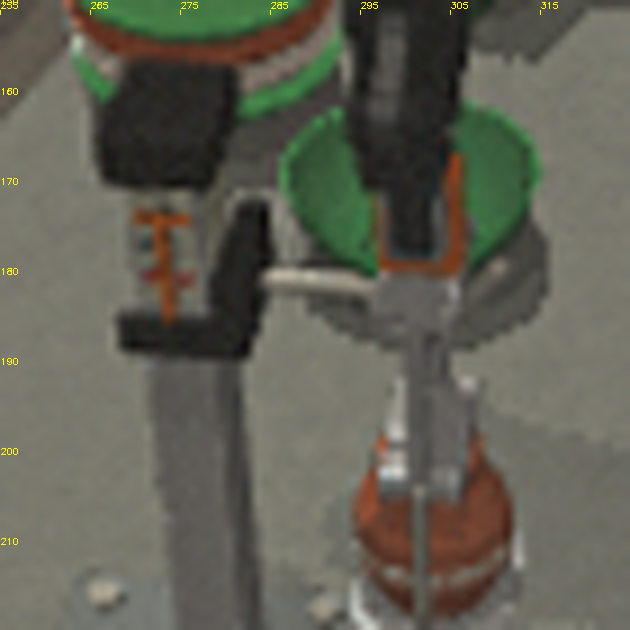

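```bash
python3 -m creep '[{"xyz":[0,0,0.001],"dr":[0,0,0]},{"xyz":[0,0,0.002],"dr":[0,0,0]},{"xyz":[0,0,0.003],"dr":[0,0,0]},{"xyz":[0,0,0.004],"dr":[0,0,0]},{"xyz":[0,0,0.0048],"dr":[0,0,0]},{"xyz":[0,0,0.0048],"dr":[0,0,0]}]'
python3 - <<'E'
from h import *
look('h5',20)
print(monitor.state()["moment"])
E
```

```text
t: 13.15
tool_pos: [592.5, 12.1, 262.5]
orientation: [-0.123, 0.992, 0.0, 0.0]
wrist_force: [-0.8, -0.6, -0.4]
opening: 15.7
t 14.15 pos [592.5  12.1 262.5] yaw -165.82 zax [-0.  0. -1.] F [0.15 0.16 0.25] open 15.7 j [-0.12  0.33  0.14  1.38 -0.   -0.37]
F [-0.47 -0.06 -0.06] sem [0.13 0.12 0.12] pos [592.5  12.1 262.5] std [0.01 0.01 0.03] along -85.7 lat 1.6
[ 0.03601101  0.06625884 -0.00178318]
```

The force is balanced: Fz = -0.06 ± 0.12 N, against about -3.8 N when hanging free, and the slope of 0.29 N/mm matches the spring. I'll open the jaws.

```bash
python3 -m creep '[{"xyz":[0,0,0],"dr":[0,0,0]},{"xyz":[0,0,0],"dr":[0,0,0]},{"xyz":[0,0,0],"dr":[0,0,0]},{"xyz":[0,0,0],"dr":[0,0,0]},{"xyz":[0,0,0],"dr":[0,0,0]}]' 0.5 20
python3 - <<'E'
from h import *
look('r1',4)
crop('r1_side',255,150,70,70,9,'r1c')
crop('r1_wrist',245,170,150,120,5,'r1w')
E
```

```text
t: 14.78
tool_pos: [592.5, 12.1, 262.5]
orientation: [-0.123, 0.992, -0.0, 0.0]
wrist_force: [-0.4, -0.6, 0.1]
opening: 42.4
t 14.975 pos [592.5  12.1 262.5] yaw -165.82 zax [ 0.  0. -1.] F [-0.48  0.    0.08] open 42.7 j [-0.12  0.33  0.14  1.38  0.   -0.37]
F [-0.17 -0.1   0.  ] sem [0.14 0.17 0.2 ] pos [592.5  12.1 262.5] std [0.01 0.01 0.01] along -85.7 lat 1.6
```

View pics/r1c.png

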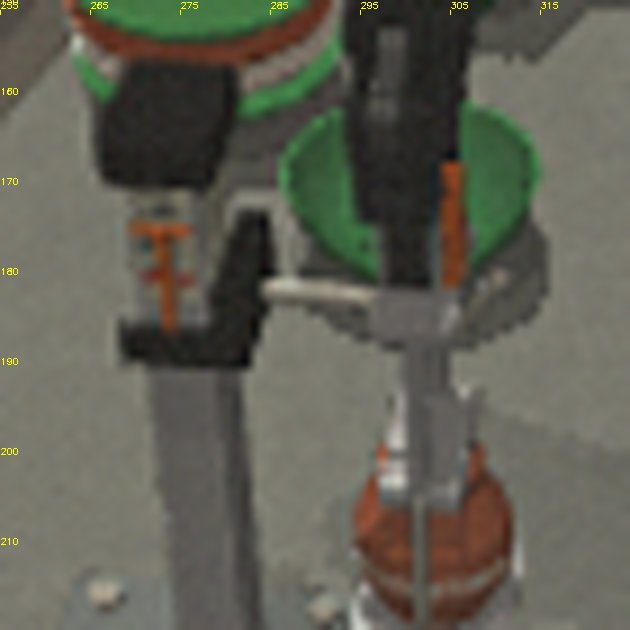

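View pics/r1w.png

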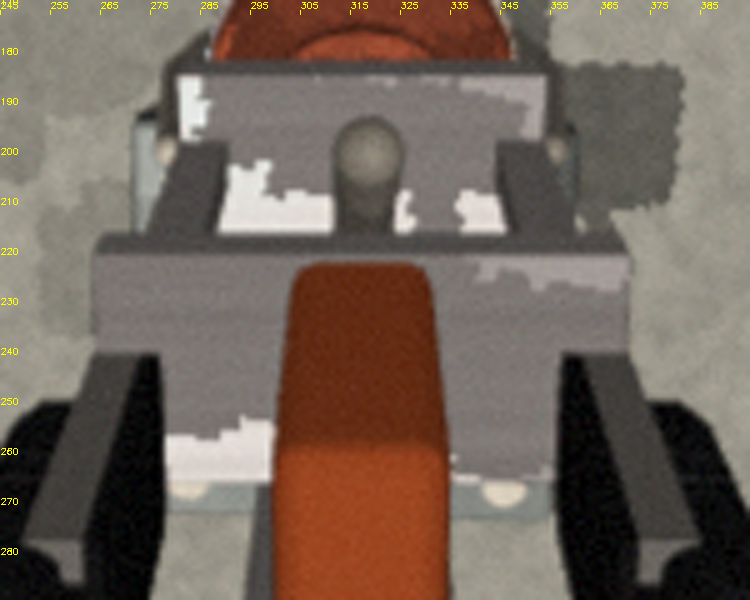

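The carrier hangs freely. The tab (300–334) is clear of both pads (277 and 357), the pointer is halfway down, and wrist Fz is about 0. I'll wait without moving.

```bash
for i in 1 2 3; do python3 -m creep '[{"xyz":[0,0,0],"dr":[0,0,0]},{"xyz":[0,0,0],"dr":[0,0,0]},{"xyz":[0,0,0],"dr":[0,0,0]},{"xyz":[0,0,0],"dr":[0,0,0]},{"xyz":[0,0,0],"dr":[0,0,0]},{"xyz":[0,0,0],"dr":[0,0,0]},{"xyz":[0,0,0],"dr":[0,0,0]},{"xyz":[0,0,0],"dr":[0,0,0]}]'|head -1; done
python3 - <<'E'
from h import *
look('r2',10)
for k in('side','wrist'):
    d=cv2.absdiff(cv2.imread(f'pics/r1_{k}.png'),cv2.imread(f'pics/r2_{k}.png'));print(k,d.mean(),(d.max(2)>40).sum())
E
```

```text
t: 15.98
t: 16.98
t: 17.98
t 18.475 pos [592.5  12.1 262.5] yaw -165.82 zax [-0.  0. -1.] F [-0.05  0.29 -0.5 ] open 42.4 j [-0.12  0.33  0.14  1.38  0.   -0.37]
F [ 0.15 -0.    0.13] sem [0.11 0.17 0.16] pos [592.5  12.1 262.5] std [0.01 0.02 0.02] along -85.7 lat 1.6
side 2.0145026041666667 0
wrist 2.9075143229166667 2
```

The carrier stayed still for over 3.5 s with no change between images. I'll regrip gently, in steps.

```bash
python3 -m creep '[{"xyz":[0,0,0],"dr":[0,0,0]},{"xyz":[0,0,0],"dr":[0,0,0]},{"xyz":[0,0,0],"dr":[0,0,0]},{"xyz":[0,0,0],"dr":[0,0,0]}]' 0.76 20
python3 -m creep '[{"xyz":[0,0,0],"dr":[0,0,0]},{"xyz":[0,0,0],"dr":[0,0,0]},{"xyz":[0,0,0],"dr":[0,0,0]}]' 0.8 20
python3 -m creep '[{"xyz":[0,0,0],"dr":[0,0,0]},{"xyz":[0,0,0],"dr":[0,0,0]},{"xyz":[0,0,0],"dr":[0,0,0]}]' 0.85 20
python3 -m creep '[{"xyz":[0,0,0],"dr":[0,0,0]},{"xyz":[0,0,0],"dr":[0,0,0]},{"xyz":[0,0,0],"dr":[0,0,0]},{"xyz":[0,0,0],"dr":[0,0,0]}]' 1 40
python3 - <<'E'
from h import *
look('g2',6)
crop('g2_wrist',245,170,150,120,5,'g2w')
E
```

```text
t: 18.98
tool_pos: [592.5, 12.1, 262.5]
orientation: [-0.123, 0.992, -0.0, -0.0]
wrist_force: [-0.9, -0.3, 0.0]
opening: 20.2
t: 19.35
tool_pos: [592.5, 12.1, 262.5]
orientation: [-0.123, 0.992, 0.0, 0.0]
wrist_force: [-0.6, -0.4, 0.0]
opening: 16.9
t: 19.73
tool_pos: [592.5, 12.1, 262.5]
orientation: [-0.123, 0.992, 0.0, -0.0]
wrist_force: [-0.2, 0.2, -0.0]
opening: 15.6
t: 20.23
tool_pos: [592.5, 12.1, 262.5]
orientation: [-0.123, 0.992, 0.0, -0.0]
wrist_force: [0.0, 0.8, -0.4]
opening: 15.7
t 20.525 pos [592.5  12.1 262.5] yaw -165.81 zax [-0. -0. -1.] F [-0.55  1.49 -0.54] open 15.2 j [-0.12  0.33  0.14  1.38 -0.   -0.37]
F [-0.24  1.01 -0.02] sem [0.18 0.3  0.25] pos [592.5  12.1 262.5] std [0.01 0.01 0.01] along -85.7 lat 1.7
```

View pics/g2w.png

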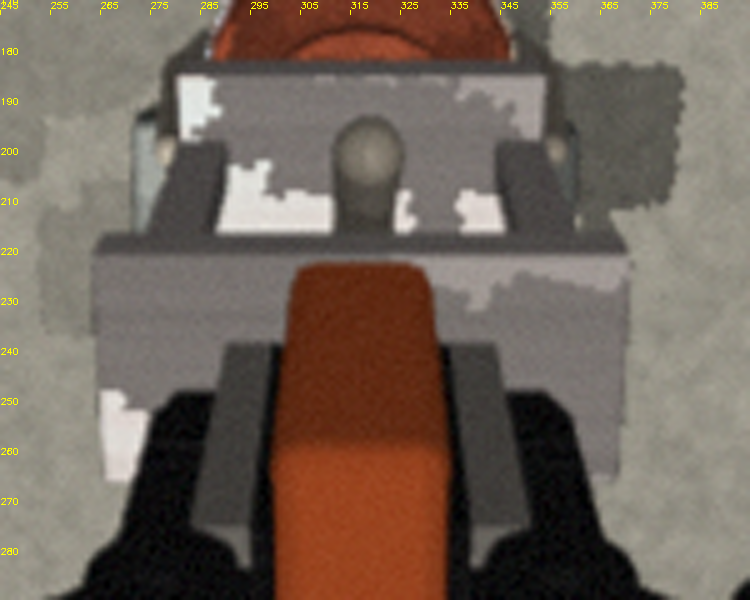

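```bash
python3 -m creep '[{"xyz":[0,0,-0.001],"dr":[0,0,0]},{"xyz":[0,0,-0.0025],"dr":[0,0,0]},{"xyz":[0,0,-0.0045],"dr":[0,0,0]},{"xyz":[0,0,-0.0065],"dr":[0,0,0]},{"xyz":[0,0,-0.0085],"dr":[0,0,0]},{"xyz":[0,0,-0.0105],"dr":[0,0,0]},{"xyz":[0,0,-0.012],"dr":[0,0,0]},{"xyz":[0,0,-0.013],"dr":[0,0,0]}]'
python3 -m creep '[{"xyz":[0,0,-0.001],"dr":[0,0,0]},{"xyz":[0,0,-0.003],"dr":[0,0,0]},{"xyz":[0,0,-0.007],"dr":[0,0,0]},{"xyz":[0,0,-0.014],"dr":[0,0,0]},{"xyz":[0,0,-0.022],"dr":[0,0,0]},{"xyz":[0,0,-0.029],"dr":[0,0,0]},{"xyz":[0,0,-0.0335],"dr":[0,0,0]},{"xyz":[0,0,-0.0335],"dr":[0,0,0]}]'
python3 - <<'E'
from h import *
look('l1',4)
crop('l1_side',250,140,80,80,8,'l1c')
E
```

```text
t: 21.52
tool_pos: [592.4, 12.0, 275.4]
orientation: [-0.123, 0.992, -0.0, -0.0]
wrist_force: [0.4, -0.0, -4.0]
opening: 15.5
t: 22.52
tool_pos: [592.6, 12.1, 309.3]
orientation: [-0.123, 0.992, -0.0, 0.0]
wrist_force: [0.7, -0.7, -3.1]
opening: 15.5
t 22.725 pos [592.4  12.1 308.7] yaw -165.81 zax [-6.e-04  1.e-04 -1.e+00] F [-0.89 -0.59 -4.61] open 15.2 j [-0.12  0.33  0.25  1.49 -0.   -0.37]
F [-0.54 -0.17 -4.01] sem [0.2  0.17 0.3 ] pos [592.5  12.1 308.8] std [0.05 0.01 0.13] along -85.7 lat 1.7
```

View pics/l1c.png

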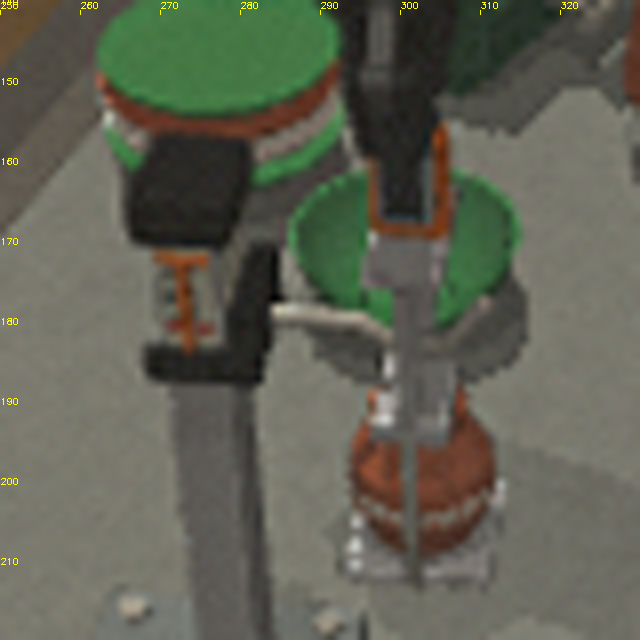

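The hook is back at its top (pointer at row 172, seat line unchanged) and the carrier is clear above it. I'll back out 105 mm along tool +x.

```bash
python3 -m creep '[{"xyz":[0.006,0,0],"dr":[0,0,0]},{"xyz":[0.02,0,0],"dr":[0,0,0]},{"xyz":[0.04,0,0],"dr":[0,0,0]},{"xyz":[0.06,0,0],"dr":[0,0,0]},{"xyz":[0.08,0,0],"dr":[0,0,0]},{"xyz":[0.098,0,0],"dr":[0,0,0]},{"xyz":[0.11,0,0],"dr":[0,0,0]},{"xyz":[0.11,0,0],"dr":[0,0,0]}]'
python3 -c "
from h import *
rep();to((499,-299,309),194.2)"
```

```text
t: 23.72
tool_pos: [485.1, -15.0, 309.5]
orientation: [-0.123, 0.992, -0.0, 0.0]
wrist_force: [0.7, 0.5, -4.4]
opening: 15.2
t 23.725 pos [485.1 -15.  309.5] yaw -165.85 zax [ 9.e-04 -2.e-04 -1.e+00] F [ 0.68  0.51 -4.41] open 15.2 j [-0.2   0.14 -0.    1.43 -0.   -0.45]
shift [ 0.0559 -0.2787  0.0006] dr [-0.02  0.05 -0.05]
```

```bash
python3 -m creep '[{"xyz":[0.003,-0.015,0],"dr":[0,0,0]},{"xyz":[0.012,-0.06,0],"dr":[0,0,0]},{"xyz":[0.022,-0.11,0],"dr":[0,0,0]},{"xyz":[0.033,-0.165,0],"dr":[0,0,0]},{"xyz":[0.043,-0.215,0],"dr":[0,0,0]},{"xyz":[0.052,-0.258,0],"dr":[0,0,0]},{"xyz":[0.056,-0.279,0],"dr":[0,0,0]},{"xyz":[0.056,-0.279,0],"dr":[0,0,0]}]'
python3 - <<'E'
from h import *
print('jug',plane('side',(341,150),40),plane('scene',(210,192),40),'bowl',plane('scene',(235,228),25))
look('t1',4,('side','scene'))
crop('t1_side',300,120,110,100,7,'t1c')
crop('t1_scene',220,130,90,90,7,'t1s')
E
```

```text
t: 24.72
tool_pos: [500.0, -300.9, 307.9]
orientation: [-0.123, 0.992, 0.0, -0.0]
wrist_force: [1.3, 0.6, -3.6]
opening: 15.5
jug [ 605.98385281 -474.65870041   40.        ] [ 614.61372133 -463.73963305   40.        ] bowl [ 720.05860539 -274.95114085   25.        ]
t 24.925 pos [ 500.1 -298.2  309.1] yaw -165.75 zax [ 1.e-04  2.e-04 -1.e+00] F [-1.33  0.88 -3.46] open 15.4 j [-0.68  0.31  0.22  1.49  0.   -0.93]
F [-0.3   0.42 -3.83] sem [0.33 0.14 0.12] pos [ 500.  -298.8  308.8] std [0.04 0.56 0.32] along -251.6 lat -277.0
```

View pics/t1c.png

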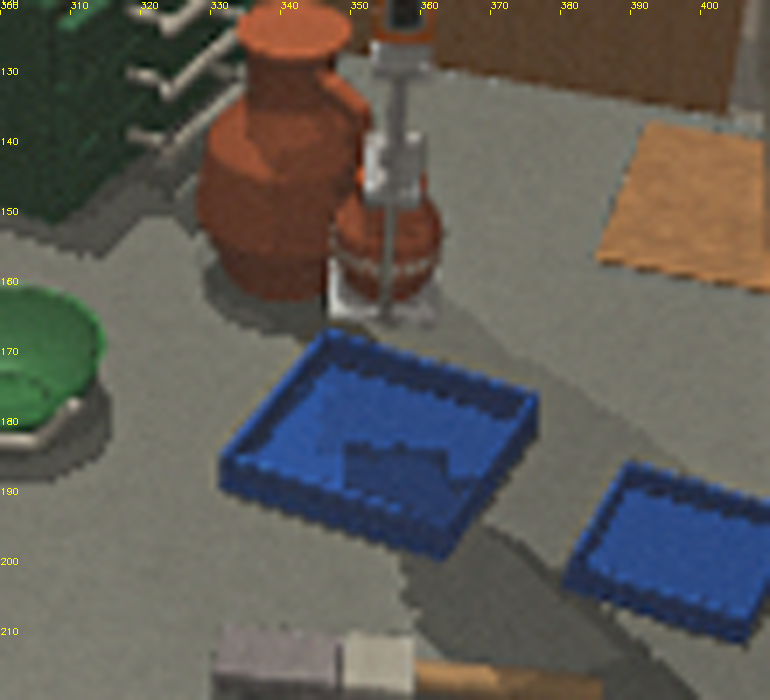

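View pics/t1s.png

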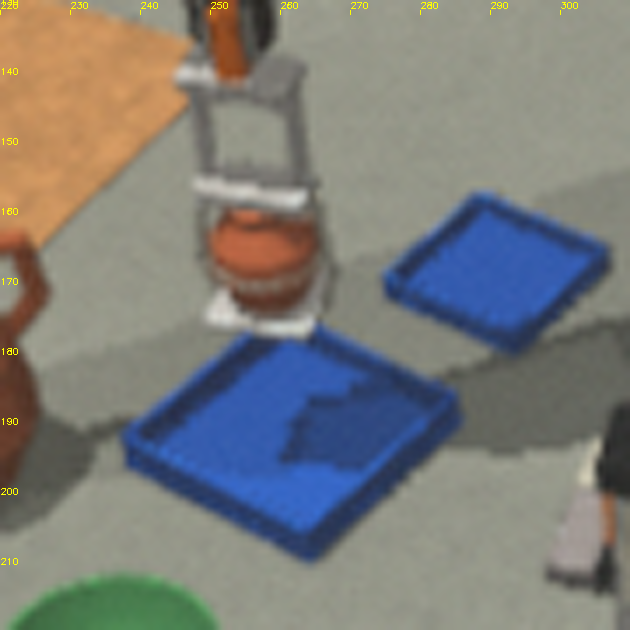

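The carrier is above the tray centre and the jug is 190 mm away. I expect it to touch down at TCP z of about 198.6.

```bash
python3 -m creep '[{"xyz":[0,0,0.01],"dr":[0,0,0]},{"xyz":[0,0,0.03],"dr":[0,0,0]},{"xyz":[0,0,0.05],"dr":[0,0,0]},{"xyz":[0,0,0.07],"dr":[0,0,0]},{"xyz":[0,0,0.087],"dr":[0,0,0]},{"xyz":[0,0,0.098],"dr":[0,0,0]},{"xyz":[0,0,0.103],"dr":[0,0,0]},{"xyz":[0,0,0.103],"dr":[0,0,0]}]'
python3 - <<'E'
from h import *
look('t2',4,('side','scene'))
crop('t2_side',310,140,80,75,8,'t2c')
E
```

```text
t: 25.92
tool_pos: [500.0, -299.0, 206.0]
orientation: [-0.124, 0.992, 0.0, -0.0]
wrist_force: [-1.3, -0.6, -3.6]
opening: 15.4
t 26.125 pos [ 500.1 -299.3  206.6] yaw -165.82 zax [ 8.e-04 -7.e-04 -1.e+00] F [ 0.63  0.2  -2.85] open 15.2 j [-0.68  0.33 -0.    1.24  0.   -0.93]
F [ 0.08  0.18 -3.58] sem [0.16 0.09 0.29] pos [ 500.1 -299.2  206.5] std [0.02 0.06 0.08] along -251.6 lat -277.5
```

View pics/t2c.png

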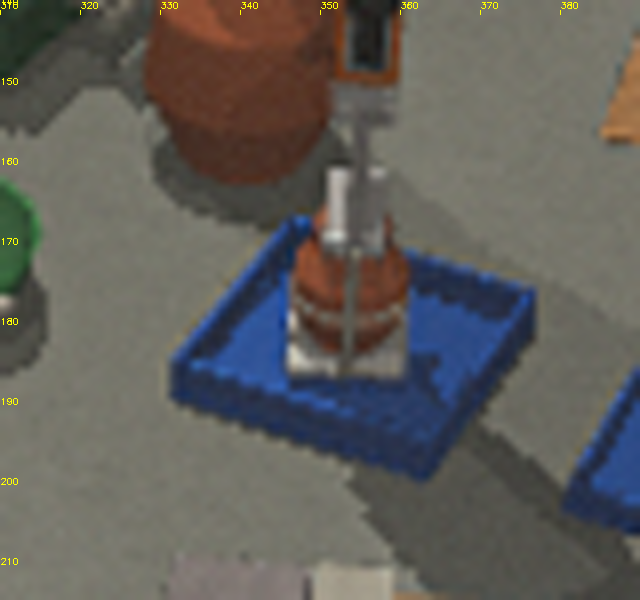

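The carrier is inside the walls and centred. I'll lower slowly in 1 mm rows to touchdown.

```bash
python3 -m creep '[{"xyz":[0,0,0.001],"dr":[0,0,0]},{"xyz":[0,0,0.002],"dr":[0,0,0]},{"xyz":[0,0,0.003],"dr":[0,0,0]},{"xyz":[0,0,0.004],"dr":[0,0,0]},{"xyz":[0,0,0.005],"dr":[0,0,0]},{"xyz":[0,0,0.006],"dr":[0,0,0]},{"xyz":[0,0,0.0065],"dr":[0,0,0]}]'
python3 -c "
from h import *
look('t3',4,('side','scene'))"
python3 -m creep '[{"xyz":[0,0,0.0005],"dr":[0,0,0]},{"xyz":[0,0,0.001],"dr":[0,0,0]},{"xyz":[0,0,0.001],"dr":[0,0,0]}]'
python3 -c "
from h import *
look('t3',4,('side','scene'))"
```

```text
t: 27.0
tool_pos: [499.9, -299.1, 199.4]
orientation: [-0.123, 0.992, 0.0, -0.0]
wrist_force: [0.1, 0.6, -3.1]
opening: 15.6
t 27.2 pos [ 499.9 -299.1  199.5] yaw -165.82 zax [ 0. -0. -1.] F [ 0.29  0.01 -3.95] open 15.3 j [-0.68  0.33 -0.01  1.22 -0.   -0.93]
F [-0.25  0.06 -3.7 ] sem [0.19 0.2  0.3 ] pos [ 499.9 -299.1  199.4] std [0.01 0.02 0.06] along -251.8 lat -277.3
t: 27.58
tool_pos: [499.9, -299.1, 198.5]
orientation: [-0.123, 0.992, 0.0, 0.0]
wrist_force: [-0.2, -0.3, -4.6]
opening: 15.3
t 27.775 pos [ 499.9 -299.1  198.5] yaw -165.82 zax [-0. -0. -1.] F [-1.    0.41 -3.88] open 15.5 j [-0.68  0.34 -0.02  1.22 -0.   -0.93]
F [-0.47 -0.15 -3.61] sem [0.18 0.19 0.37] pos [ 499.9 -299.1  198.5] std [0.01 0.01 0.01] along -251.8 lat -277.3
```

```bash
python3 -m creep '[{"xyz":[0,0,0.0003],"dr":[0,0,0]},{"xyz":[0,0,0.0006],"dr":[0,0,0]},{"xyz":[0,0,0.0006],"dr":[0,0,0]}]'
python3 -m creep '[{"xyz":[0,0,0.0003],"dr":[0,0,0]},{"xyz":[0,0,0.0005],"dr":[0,0,0]},{"xyz":[0,0,0.0005],"dr":[0,0,0]}]'
python3 -c "
from h import *
look('t3',4,('side','scene'))"
```

```text
t: 28.15
tool_pos: [500.1, -299.1, 198.4]
orientation: [-0.124, 0.992, -0.0, 0.0]
wrist_force: [-0.9, 0.8, 3.2]
opening: 15.5
t: 28.52
tool_pos: [500.1, -299.1, 198.4]
orientation: [-0.124, 0.992, -0.0, 0.001]
wrist_force: [-1.8, 1.8, 7.5]
opening: 15.3
t 28.725 pos [ 500.1 -299.1  198.3] yaw -165.81 zax [ 1.1e-03 -8.0e-04 -1.0e+00] F [-1.08  2.12  8.09] open 15.4 j [-0.68  0.33 -0.02  1.22  0.   -0.93]
F [-1.35  2.24  7.74] sem [0.17 0.25 0.4 ] pos [ 500.1 -299.1  198.4] std [0.01 0.01 0.01] along -251.6 lat -277.4
```

It touched down at 198.4, as predicted. I'll relax 0.6 mm and release.

```bash
python3 -m creep '[{"xyz":[0,0,-0.0006],"dr":[0,0,0]},{"xyz":[0,0,-0.0006],"dr":[0,0,0]}]'
python3 -m creep '[{"xyz":[0,0,-0.0006],"dr":[0,0,0]},{"xyz":[0,0,-0.0006],"dr":[0,0,0]},{"xyz":[0,0,-0.0006],"dr":[0,0,0]},{"xyz":[0,0,-0.0006],"dr":[0,0,0]},{"xyz":[0,0,-0.0006],"dr":[0,0,0]},{"xyz":[0,0,-0.0006],"dr":[0,0,0]}]' 0.3 20
python3 - <<'E'
from h import *
look('t4',4,('wrist','scene'))
E
```

```text
t: 28.98
tool_pos: [500.1, -299.1, 198.4]
orientation: [-0.124, 0.992, -0.0, 0.0]
wrist_force: [0.4, 2.2, 5.9]
opening: 15.4
t: 29.72
tool_pos: [499.9, -299.1, 198.6]
orientation: [-0.123, 0.992, 0.0, -0.0]
wrist_force: [0.2, 0.4, -0.8]
opening: 59.9
t 29.925 pos [ 499.9 -299.1  198.6] yaw -165.81 zax [-0. -0. -1.] F [-0.02 -1.29 -0.8 ] open 59.6 j [-0.68  0.34 -0.02  1.22 -0.   -0.93]
F [-0.13 -0.35 -0.23] sem [0.16 0.31 0.3 ] pos [ 499.9 -299.1  198.6] std [0.01 0.02 0.01] along -251.8 lat -277.3
```

View pics/t4_wrist.png

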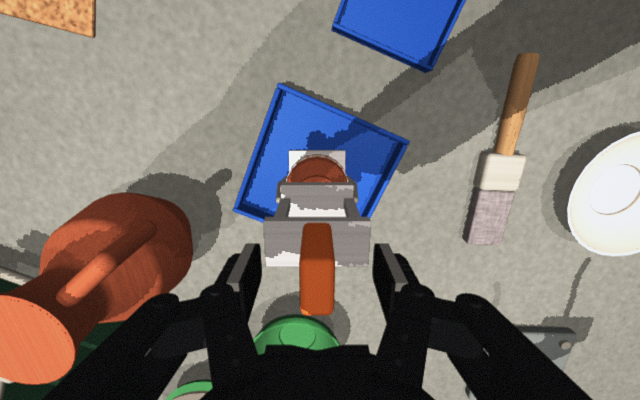

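The carrier is released and standing, with the jaws clear of the tab (300–334). I'll retreat straight up.

```bash
python3 -m creep '[{"xyz":[0,0,-0.01],"dr":[0,0,0]},{"xyz":[0,0,-0.03],"dr":[0,0,0]},{"xyz":[0,0,-0.06],"dr":[0,0,0]},{"xyz":[0,0,-0.1],"dr":[0,0,0]},{"xyz":[0,0,-0.14],"dr":[0,0,0]},{"xyz":[0,0,-0.15],"dr":[0,0,0]},{"xyz":[0,0,-0.15],"dr":[0,0,0]},{"xyz":[0,0,-0.15],"dr":[0,0,0]}]' 0
python3 - <<'E'
from h import *
look('f',6,('wrist','scene','side'))
crop('f_side',240,120,150,110,5,'fs');crop('f_scene',190,130,150,150,4,'fc')
E
```

```text
t: 30.92
tool_pos: [499.7, -298.9, 347.3]
orientation: [-0.124, 0.992, 0.001, -0.001]
wrist_force: [-0.2, 1.0, 0.1]
opening: 85.5
t 31.225 pos [ 499.9 -299.   348.1] yaw -165.81 zax [-6.e-04  5.e-04 -1.e+00] F [ 1.04 -0.53 -0.23] open 85.3 j [-0.68  0.31  0.33  1.59  0.   -0.93]
F [ 0.06 -0.06  0.05] sem [0.19 0.2  0.18] pos [ 499.8 -299.   347.7] std [0.06 0.05 0.31] along -251.9 lat -277.2
```

View pics/fs.png

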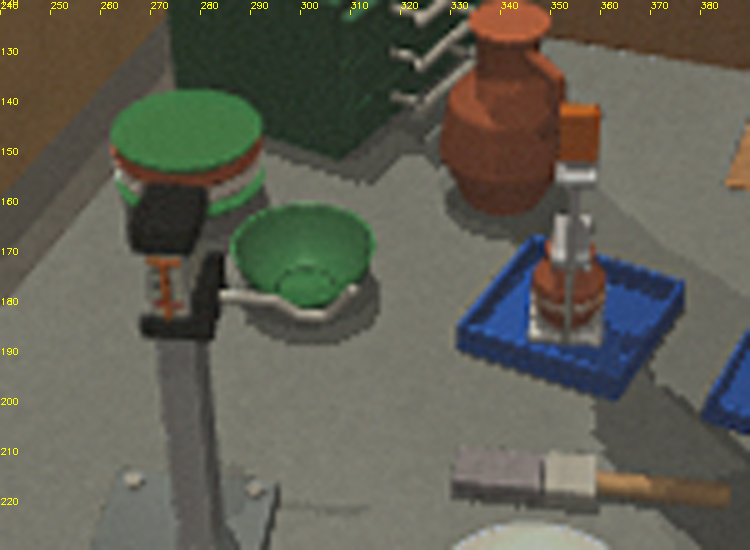

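View pics/f_wrist.png

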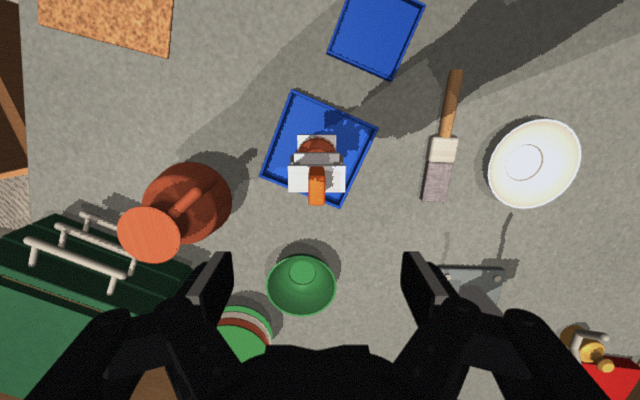

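View pics/fc.png

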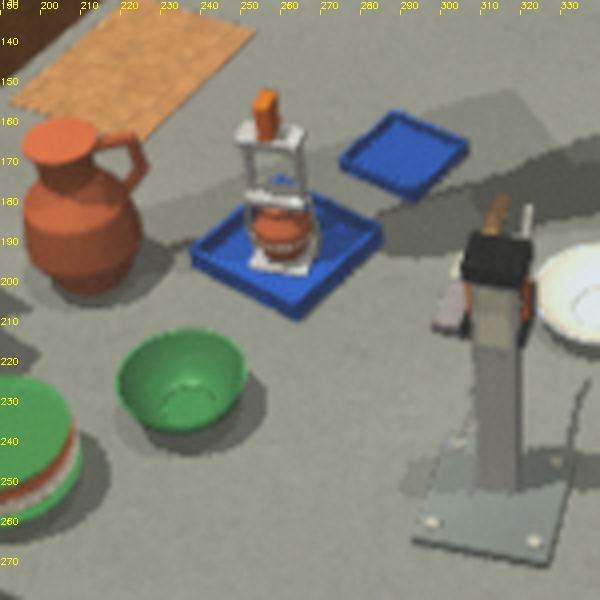

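The carrier stands upright in the middle of the large blue tray. The hook is empty at its top (pointer at row 172, seat at (302,182) as at the start), and the bystanders have not moved. Handing in.

```bash
python3 -c "
from plant import workorder
print(workorder.close_job())"
```

```text
the job is handed in; nothing more can be done
None
```

The jar was weighed and now stands upright in the 140 mm blue tray, and the job is handed in. No verdict was reported. The last reading before hand-in was at about 31 s of the 72 s allowed.

- **Weighing:** I lowered the carrier onto the hook slowly and let go with the wrist force at -0.06 ± 0.12 N. Its weight is about 3.8 N, roughly 0.39 kg. It hung free for more than 3.5 s, with no movement between the pictures taken at the start and end of that time.
- **Taking it off:** I regripped the tab in small steps and lifted off at no more than about 16 mm/s until the hook was back at its top stop. The carrier touched the tray floor at TCP z 198.4 mm; I had predicted 198.6.
- **Last checks:** The carrier is within a few mm of the tray's middle and let go, with the open gripper clear above it. The hook is empty and back at its top. The bystanders in the last pictures look unmoved. The pot was not in those pictures, but the arm never worked close to it.
- **Disagreements:**
  - My last lowering step pressed the carrier onto the tray with about 11 N, well under the 50 N limit; I eased off before letting go.
  - While loading the hook I read a small sideways force of up to 0.8 N, gone after release.
  - I had no direct reading of the hook's speed.

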